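# Gather the cut wax blocks into the block tray

## Robot

A 6-joint arm with a two-finger parallel gripper is mounted at the origin on the work surface. World frame = base frame: x ahead of the robot, y to its left, z up, the work surface at z = 0. Lengths are in m, angles in rad, forces in N, time in s.
With the tool pointing down it reaches from about 0.35 to 0.775 m from the base axis. Payload 5.5 kg.
Tool frame: the origin (TCP) lies midway between the tips of the shut fingers; the grasp point (between the pads) lies 19 mm behind it; z points along the fingers, y is the line along which they close (so a half turn about z gives the same grasp; the last joint's range is limited). The gripper opens to 85 mm and grips with 20 to 120 N. Pads are 22 mm wide; open, the fingers measure 114 mm over their backs; the gripper's body (76 mm by 85 mm) begins 54 mm behind the grasp point. The pads swing forward as they close: fully open they stand 13 mm farther back than shut.
Start: joints at [-1.273, 0.313, 0.046, 1.304, 0, 1.431], TCP at [0.244, -0.521, 0.231] pointing down, gripper open.
Joint ranges: [-2.76, 2.76], [-0.86, 1.69], [-1.03, 1.26], [-2.2, 2.34], [-1.47, 1.5], [-3.14, 3.14]. Speed limits (rad/s): [2.57, 2.57, 3.14, 3.14, 3.14, 3.14].

## Interface

Orientations are given as a unit quaternion [w, x, y, z].
In Python, from workcell import env gives the robot as it stands.
- The arm moves only by the tool move_arm, never from a script. Its argument "targets" is a list of rows, each a list of 3 entries, a list of its own where there are three numbers: the shift along the tool's x, y, z in mm, then the turn, a rotation vector about the tool's x, y, z in units of 10 degrees (1.0 is 10 degrees), then the closure, from -1 (fully open) to 1 (shut). In form: [[[dx, dy, dz], [ax, ay, az], gripper], ...]. A call has 1 to 5 rows; each row is the pose to reach, as a shift and turn from the pose commanded when the call began, along the tool's axes at that moment; what a row does not reach only later rows make up. A row lasts 1/8 s, in which the tool goes at most 62.5 mm and 10.7 degrees, less where a joint would pass 70% of its speed; a pose out of reach is approached as far as the arm can. A call with a gripper value outside its range is refused whole. The fingers move at their own pace and stop on an object; "squeeze" is the grip in N (left out, the last holds). Time passes only in rows, so rows that repeat a pose let the fingers close. It gives the time, the measured TCP pose, the force, the opening and the grip force at its end, in the units of the state.
- env.get_state(): the state, without advancing time (a new reading comes with each control period).
- env.read_camera(name): name is "side" or "top"; returns a dict with "pixels" (420x560x3 uint8, red, green, blue), "fovy" (degrees; the focal length in pixels is half the picture's height over the tangent of half this angle, whatever the lens; pixels are square), "cx", "cy" (the principal point, pixels), "extrinsics" (4x4, takes a point from world to camera coordinates). Camera axes: x right, y up, looking along -z (the intrinsics and any distortion apply to the point x, -y, -z); pixel columns grow to the right and rows downward; lengths in m; the calibration is good to about 2 mm. A picture is of the moment at which its call begins. There is no depth.
- env.hand_in(): hands the job in; it is judged then, once.
Trained networks look in a picture, given as the dict that the camera call returned (one of the last four; its "shot" number tells which), for a name from the list of things; names that differ only in an ending like _2 or _b are one class to them, and where a whole thing is asked for, a point or a joint stands for the part that bears it (a point fixed in the world has none). Each returns a list of dicts, best first, with "confidence" (0 to 1); they miss things now and then, are a little off and sometimes report something else, mostly with a low value. They report only what shows in the picture. A call takes as long as a camera call. They do not tell look-alikes from the thing itself.
- env.spot_in(thing, picture): "centre" ([x, y, z] in m, in world coordinates, good to about 4 mm: the middle of the surface that is visible of it).
- env.regions_of(thing, picture): "mask" (420x560 bool, what is visible of it).
- env.landmark_of(thing, picture): "centre" ([x, y, z] in m, in world coordinates, good to about 4 mm: a listed point, or the origin of a listed thing).
The state is a dict: "clock": time; "joint_pos": joint angles; "qvel": joint speeds; "tau": joint torques, N m; "tcp_pos": TCP position; "orientation": TCP orientation; "wrist_force": force on the tool from outside, world axes, zero at the start; "ft_torque": the same for the moment, N m; "finger_gap": finger opening in m; "grip_force": force on a finger pad.
Only numpy, scipy, OpenCV 4.12 (cv2) and the standard library are available. Lean on these libraries where they do the work, as an engineer would, in place of code of your own. Each camera call takes 0.05 s, during which the arm holds its last target. There are 200 camera calls.

## Task

Cutting is finished: gather the four wax blocks from the bench into the block tray, each lying flat in a pocket of its own size, wax up, with its sloped label end towards the front of the tray (the side nearest the robot). Set each one down, do not drop it, and leave the two empty cassettes, which have no wax, where they lie.

Things in the scene. Friction and masses are not known exactly. Their poses are not given: they have to be found in the camera images.
- small_block_a_mid (a point): Small wax block, loose, about 14 g: grey-blue cassette 40 long x 28 wide x 7 mm high, topped by a narrower cream wax block with brown tissue, 14 mm high in all. Grip the cassette's long sides, 28 mm apart, low down. One short end slopes down and has a white label. Starts flat on the bench, wax up. Origin: centre of the outline, half-way up (7 mm). Label end at -x, y across the width, z up.
- small_block_b_mid (a point): Small wax block, loose, about 14 g: grey-blue cassette 40 long x 28 wide x 7 mm high, topped by a narrower cream wax block with brown tissue, 14 mm high in all. Grip the cassette's long sides, 28 mm apart, low down. One short end slopes down and has a white label. Starts flat on the bench, wax up. Origin: centre of the outline, half-way up (7 mm). Label end at -x, y across the width, z up.
- large_block_a_mid (a point): Large wax block, loose, about 60 g: grey-blue cassette 75 long x 52 wide x 10 mm high, topped by a narrower cream wax block with brown tissue, 16 mm high in all. Grip the cassette's long sides, 52 mm apart, low down. One short end slopes down and has a white label. Starts flat on the bench, wax up. Origin: centre of the outline, half-way up (8 mm). Label end at -x, y across the width, z up.
- large_block_b_mid (a point): Large wax block, loose, about 60 g: grey-blue cassette 75 long x 52 wide x 10 mm high, topped by a narrower cream wax block with brown tissue, 16 mm high in all. Grip the cassette's long sides, 52 mm apart, low down. One short end slopes down and has a white label. Starts flat on the bench, wax up. Origin: centre of the outline, half-way up (8 mm). Label end at -x, y across the width, z up.
- small_empty_mid (a point): Empty small cassette, loose, to be left alone: same plastic, outline and sloped label end as a small wax block (40 x 28 x 7 mm) but with a flat slotted lid and no wax on it. Origin: centre, half-way up; axes as for the blocks.
- large_empty_mid (a point): Empty large cassette, loose, to be left alone: same plastic, outline and sloped label end as a large wax block (75 x 52 x 10 mm) but with a flat slotted lid and no wax on it. Origin: centre, half-way up; axes as for the blocks.
- small_pocket_a: Small pocket, fixed: grey insert plate 100 (x) x 76 (y) mm, one of four set two by two in any order in a low white tray (walls 10 mm high). Raised corners, 5 mm high, open between them, bound a pocket 52 x 40 mm. Origin: middle of the front edge (robot's side), 2 mm above the bench. Pocket centre 50 mm along +x, its floor 10 mm above the origin. x runs front to rear, z up.
- small_pocket_b: Small pocket, fixed: grey insert plate 100 (x) x 76 (y) mm, one of four set two by two in any order in a low white tray (walls 10 mm high). Raised corners, 5 mm high, open between them, bound a pocket 52 x 40 mm. Origin: middle of the front edge (robot's side), 2 mm above the bench. Pocket centre 50 mm along +x, its floor 10 mm above the origin. x runs front to rear, z up.
- large_pocket_a: Large pocket, fixed: grey insert plate 100 (x) x 76 (y) mm, one of four set two by two in any order in a low white tray (walls 10 mm high). Raised corners, 5 mm high, open between them, bound a pocket 87 x 64 mm. Origin: middle of the front edge (robot's side), 2 mm above the bench. Pocket centre 50 mm along +x, its floor 10 mm above the origin. x runs front to rear, z up.
- large_pocket_b: Large pocket, fixed: grey insert plate 100 (x) x 76 (y) mm, one of four set two by two in any order in a low white tray (walls 10 mm high). Raised corners, 5 mm high, open between them, bound a pocket 87 x 64 mm. Origin: middle of the front edge (robot's side), 2 mm above the bench. Pocket centre 50 mm along +x, its floor 10 mm above the origin. x runs front to rear, z up.
Things that resemble listed ones, but are neither listed nor needed, are in the scene too. Leave any yellow look-alike of the large_pocket_b alone. What is shaped like the part that bears small_block_a_mid but purple is not meant.

How it is judged:
By the outcome, as a careful person would: the job done as asked, in the order asked, and still so for the second after the job is handed in, with the robot touching nothing.
It also fails if it takes over 104 s, if anything falls off the work surface, if the arm or the gripper's body presses on something with over 40 N, if the wrist force passes 120 N, or if a joint passes its speed limit or range.

## Working session

There is one attempt and no reset: what is moved stays moved. The work goes in short steps, Python scripts to look and compute and a tool call to move; the robot and the scene stay as the last step left them, time stands still between calls to the robot, and variables do not carry over. Pictures are saved under pics/ and viewed, at most 14 in all, crops included, and the job is handed in when it is done.

Besides the shell and the picture viewer there is one more tool, called after "Call:" by a JSON object that holds its "method" and its "body". move_arm: Moves the arm, as the interface text tells. Its arguments: {"type":"object","properties":{"targets":{"type":"array","items":{"type":"array"}},"squeeze":{"type":"number"}},"required":["targets"]}

```bash
mkdir -p pics
cat > h.py <<'E'
import numpy as np, cv2
from workcell import env
def shot(n,name=None):
    p=env.read_camera(n)
    if name: cv2.imwrite('pics/'+name,cv2.cvtColor(p['pixels'],cv2.COLOR_RGB2BGR))
    return p
def proj(p,X):
    E=np.array(p['extrinsics']);c=E[:3,:3]@np.array(X,float)+E[:3,3]
    f=210/np.tan(np.radians(p['fovy'])/2)
    return np.array([p['cx']+f*c[0]/-c[2],p['cy']-f*c[1]/-c[2]])
def back(p,uv,z):
    E=np.array(p['extrinsics']);f=210/np.tan(np.radians(p['fovy'])/2)
    d=E[:3,:3].T@np.array([(uv[0]-p['cx'])/f,-(uv[1]-p['cy'])/f,-1.])
    o=-E[:3,:3].T@E[:3,3]
    return o+d*(z-o[2])/d[2]
E
python3 - <<'E'
from h import *
print(env.get_state())
for n in ('top','side'):
    p=shot(n,n+'0.png'); print(n,[ (k,v) for k,v in p.items() if k!='pixels'])
    for t in ['small_block_a_mid','large_block_a_mid','small_empty_mid','large_empty_mid','small_pocket_a','large_pocket_a']:
        for r in env.landmark_of(t,p): print(t,np.round(r['centre'],3),round(r['confidence'],2),proj(p,r['centre']).round())
E
```

```text
{'clock': 0.0, 'joint_pos': array([-1.27257757e+00,  3.13968256e-01,  4.50043554e-02,  1.30358755e+00,
        3.73864773e-05,  1.43122968e+00]), 'qvel': array([ 1.35685554e-03,  1.45959649e-04, -3.21497655e-04,  5.00014676e-05,
        1.38007082e-03, -1.82239618e-04]), 'tau': array([-2.94124229e-04, -4.80620813e+01,  2.98535693e+01,  1.92209333e-02,
       -1.30292797e-04, -2.12434333e-05]), 'tcp_pos': array([ 0.24363558, -0.52029005,  0.23043752]), 'orientation': array([-8.76284548e-04,  9.76138124e-01,  2.17148781e-01, -5.09061688e-05]), 'wrist_force': array([ 0.62873516,  0.38003436, -0.03740424]), 'ft_torque': array([-0.00208413, -0.02005757,  0.04846354]), 'grip_force': 0.0, 'finger_gap': 0.08520700542713996}
top [('fovy', 45.9951951220233), ('cx', 273.993653689075), ('cy', 217.39743970271635), ('extrinsics', array([[ 2.02954473e-02, -9.99793930e-01, -4.38495481e-04,
        -2.80793811e-02],
       [ 9.97981466e-01,  2.02322535e-02,  6.01967548e-02,
        -4.80590302e-01],
       [-6.01754784e-02, -1.65933043e-03,  9.98186435e-01,
        -9.96485504e-01],
       [ 0.000000
[... 1068 characters left out ...]
  0.        ,  1.        ]])), ('shot', 2)]
small_block_a_mid [ 0.567 -0.147  0.009] 0.61 [283. 182.]
small_block_a_mid [ 0.482 -0.168  0.004] 0.48 [316. 190.]
large_block_a_mid [ 0.612 -0.33   0.01 ] 0.76 [308. 152.]
small_empty_mid [ 0.462 -0.012  0.002] 0.58 [285. 221.]
small_empty_mid [0.555 0.284 0.003] 0.51 [154. 275.]
large_empty_mid [ 0.447 -0.313  0.007] 0.47 [356. 171.]
small_pocket_a [0.455 0.27  0.002] 0.85 [197. 292.]
small_pocket_a [0.567 0.207 0.003] 0.79 [180. 253.]
small_pocket_a [ 0.613 -0.334  0.008] 0.22 [309. 152.]
large_pocket_a [ 0.289  0.173 -0.003] 0.87 [303. 301.]
large_pocket_a [0.554 0.283 0.004] 0.76 [155. 275.]
large_pocket_a [0.466 0.187 0.004] 0.72 [223. 266.]
```

```bash
python3 -c "
import cv2
a=cv2.imread('pics/top0.png');c=a[100:380,90:490];cv2.imwrite('pics/topc.png',cv2.resize(c,None,fx=2,fy=2,interpolation=cv2.INTER_CUBIC))"
```

```text
(no output)
```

View pics/topc.png

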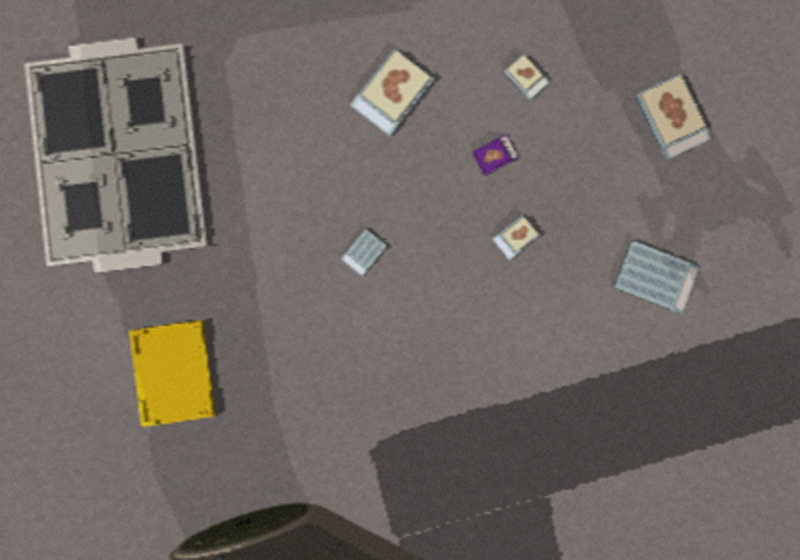

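View pics/side0.png

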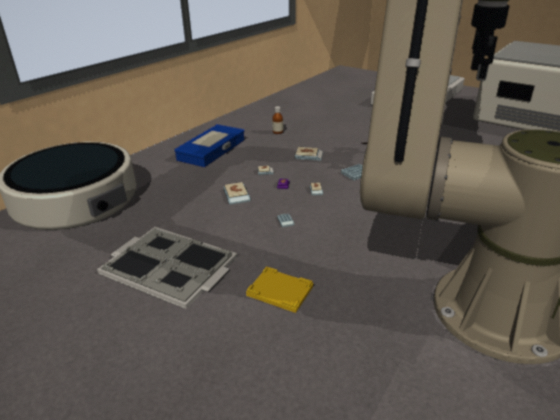

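The top crop shows these (crop pixels):
- **Wax blocks:** large at (393,91) and (674,115), small at (526,75) and (517,236).
- **Not to be taken:** purple look-alike at (495,155), empty cassettes at (365,250) and (656,275), yellow pocket look-alike at (172,373).
- **Tray:** around (115,155). Large pockets are rear-left (72,110) and front-right (160,197); small pockets are rear-right (146,100) and front-left (82,207).

The tray is clear of the yellow plate.

```bash
cat > seg.py <<'E'
from h import *
def seg(p,uv,z,r=28,lab=False):
    im=p['pixels'].astype(float); u0,v0=int(uv[0]-r),int(uv[1]-r)
    u0=max(u0,0);v0=max(v0,0)
    c=cv2.resize(p['pixels'][v0:v0+2*r,u0:u0+2*r],None,fx=4,fy=4,interpolation=cv2.INTER_CUBIC).astype(int)
    m=((c.max(2)>140)|((c[...,2]-c[...,0])>8)|((c.max(2)-c.min(2))>35)).astype(np.uint8)
    m=cv2.morphologyEx(m,cv2.MORPH_OPEN,np.ones((5,5)));m=cv2.morphologyEx(m,cv2.MORPH_CLOSE,np.ones((9,9)))
    n,L,S,C=cv2.connectedComponentsWithStats(m)
    k=1+np.argmin(np.hypot(*(C[1:]-4*r).T)+1000*(S[1:,4]<300))
    m=(L==k).astype(np.uint8)
    cn=max(cv2.findContours(m,0,cv2.CHAIN_APPROX_NONE)[0],key=len)
    q=cv2.boxPoints(cv2.minAreaRect(cn)); q=(q+.5)/4-.5+[u0,v0]
    W=np.array([back(p,a,z)[:2] for a in q]); ctr=W.mean(0)
    e=[W[1]-W[0],W[2]-W[1]]; e.sort(key=lambda a:-np.hypot(*a))
    # label: bluish white = min channel, blue>=red, bright
    lb=(m>0)&(c.min(2)>165)&(c[...,2]-c[...,0]>-12)
    ys,xs=np.nonzero(lb); lab=back(p,((np.median(xs)+.5)/4-.5+u0,(np.median(ys)+.5)/4-.5+v0),z)[:2] if len(xs) else ctr
    x=e[0]/np.hypot(*e[0]); 
    if (ctr-lab)@x<0: x=-x
    return ctr,np.degrees(np.arctan2(x[1],x[0])),[np.hypot(*a)*1000 for a in e],(ctr-lab)@x*1000
E
python3 - <<'E'
from seg import *
p=shot('top')
E=np.array(p['extrinsics']);print('cam',-E[:3,:3].T@E[:3,3])
for n,uv,z in [('LA',(286.5,145.5),.008),('LB',(427,157),.008),('SA',(353,137.5),.006),('SB',(348.5,218),.006),('se',(272,225),.005),('le',(418,237),.008)]:
    c,a,s,l=seg(p,uv,z); print(n,c.round(4),round(a,1),np.round(s,1),round(l,1))
# tray: dark pocket rects + outline
for n,uv in [('rl',(126,155)),('rr',(163,150)),('fl',(131,203)),('fr',(170,198))]:
    g=cv2.resize(p['pixels'],None,fx=4,fy=4,interpolation=cv2.INTER_CUBIC).max(2); m=(g<85).astype(np.uint8)
    m=cv2.morphologyEx(m,cv2.MORPH_OPEN,np.ones((17,17)))
    cnt=[k for k in cv2.findContours(m,0,1)[0] if cv2.pointPolygonTest(k,(uv[0]*4.,uv[1]*4.),False)>0]
    for k in cnt:
        q=(cv2.boxPoints(cv2.minAreaRect(k))+.5)/4-.5; W=np.array([back(p,t,.012)[:2] for t in q]); e=[W[1]-W[0],W[2]-W[1]]; e.sort(key=lambda a:-np.hypot(*a))
        print(n,W.mean(0).round(4),[np.hypot(*t).round(4) for t in e],np.degrees(np.arctan2(e[0][1],e[0][0])).round(1))
for t,nm in [('small_pocket_a','s'),('large_pocket_a','l')]:
    for r in env.landmark_of(t,p): print(t,np.round(r['centre'],3),round(r['confidence'],2))
# outline corners of inner region by hand pixels
for n,uv in [('RL',(26,65)),('RR',(183,45)),('FR',(207,243)),('FL',(48,264))]: print(n,back(p,(uv[0]/2+90,uv[1]/2+100),.01).round(4))
E
```

```text
cam [ 0.42022611 -0.02000367  1.02359598]
LA [ 0.631  -0.0387] -36.5 [75.7 53.7] 30.6
LB [ 0.6112 -0.331 ] -154.9 [74.1 53.1] 0.0
SA [ 0.6501 -0.1787] 42.4 [39.9 28.2] 16.6
SB [ 0.4826 -0.1696] -50.3 [41.  28.6] 15.5
se [ 0.4642 -0.0133] -38.3 [41.7 28.7] 15.9
le [ 0.445  -0.3146] 70.2 [75.5 53.4] 33.7
rl [0.6042 0.2913] [np.float64(0.0822), np.float64(0.0612)] -171.6
rr [0.6154 0.215 ] [np.float64(0.0473), np.float64(0.0347)] -172.3
fl [0.5053 0.2754] [np.float64(0.0463), np.float64(0.0342)] -172.4
fr [0.5163 0.2018] [np.float64(0.0823), np.float64(0.0615)] -171.7
small_pocket_a [0.561 0.207 0.003] 0.97
large_pocket_a [0.465 0.19  0.003] 0.8
large_pocket_a [0.288 0.173 0.002] 0.8
large_pocket_a [ 0.486 -0.17   0.006] 0.65
large_pocket_a [ 0.55   0.282 -0.001] 0.64
RL [0.6505 0.3398 0.01  ]
RR [0.6748 0.1777 0.01  ]
FR [0.4696 0.1466 0.01  ]
FL [0.4447 0.3088 0.01  ]
```

```bash
cat > d.py <<'E'
from h import *
from scipy.spatial.transform import Rotation as R
import sys
# block yaw (label end at -x), tool psi = yaw+180
T={'SB':(.4826,-.1696,-50.3),'SA':(.6501,-.1787,42.4),'LA':(.631,-.0387,-36.5),'LB':(.6112,-.331,25.1),
'rl':(.6042,.2913,8.3),'rr':(.6154,.215,8.3),'fl':(.5053,.2754,8.3),'fr':(.5163,.2018,8.3)}
def delta(n,z,dx=0,dy=0):
    s=env.get_state();x,y,a=T[n];psi=np.radians(a+180);c,q=np.cos(psi),np.sin(psi)
    Rt=np.array([[c,q,0],[q,-c,0],[0,0,-1]])
    w,*v=s['orientation'];Rc=R.from_quat([*v,w]).as_matrix()
    t=Rc.T@(np.array([x+dx,y+dy,z])-s['tcp_pos'])*1000
    r=np.degrees(R.from_matrix(Rc.T@Rt).as_rotvec())/10
    print(n,z,'shift',t.round(1),'turn',r.round(2),'tcp',s['tcp_pos'].round(4),'gap',round(s['finger_gap'],4),'t',round(s['clock'],2))
if __name__=='__main__':
    for a in sys.argv[1:]:
        n,z=a.split(':');delta(n,float(z))
E
python3 d.py SB:.1
python3 - <<'E'
from d import *
p=shot('top');im=cv2.cvtColor(p['pixels'],cv2.COLOR_RGB2BGR)
u0,v0,k=100,110,4
b=cv2.resize(im,None,fx=k,fy=k,interpolation=cv2.INTER_CUBIC)
D={'S':(.04,.028),'L':(.075,.052)}
for n,(x,y,a) in T.items():
    tr=n[0] in 'rf'; l,w=((.087,.064) if n in('rl','fr') else (.052,.04)) if tr else D[n[0]]; z=.012 if tr else .006
    c,s=np.cos(np.radians(a)),np.sin(np.radians(a))
    P=[proj(p,(x+c*i*l/2-s*j*w/2,y+s*i*l/2+c*j*w/2,z)) for i,j in((1,1),(1,-1),(-1,-1),(-1,1))]
    P=(np.array(P)*k+k/2).astype(int)
    cv2.polylines(b,[P],True,(0,255,0),1); cv2.circle(b,tuple(((P[2]+P[3])//2).tolist()),3,(0,0,255),-1)
L=b[120*k:255*k,100*k:205*k]; Rr=b[120*k:255*k,262*k:452*k]
o=np.hstack([L,Rr]); o=cv2.resize(o,(800,int(o.shape[0]*800/o.shape[1])),interpolation=cv2.INTER_AREA); cv2.imwrite('pics/chk.png',o)
E
```

```text
SB 0.1 shift [ 365.2 -216.9  131.3] turn [  0.     0.   -10.46] tcp [ 0.2438 -0.5208  0.2313] gap 0.0855 t 0.85
```

View pics/chk.png

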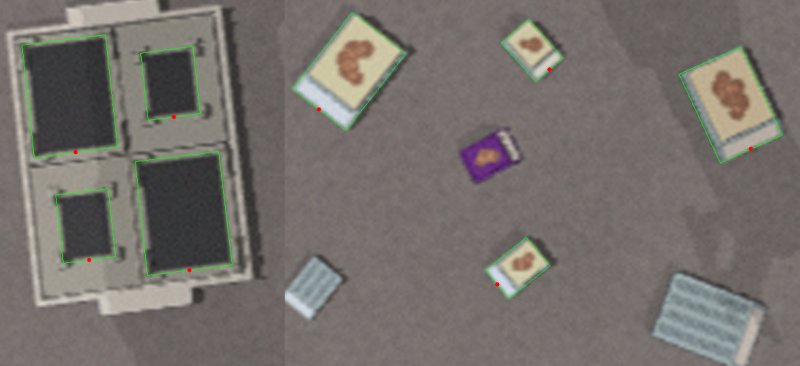

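The crop confirms it: the green outlines fit the four cream-topped blocks, with the red dots on their label ends, and the four pockets. The purple block (490,155), the slotted empties and the yellow plate are excluded. I'll start with the small block at crop (518,266).

Call:
{"method": "move_arm", "body": {"targets": [[[365,-217,131],[0,0,-10.46],-0.05],[[365,-217,131],[0,0,-10.46],-0.05],[[365,-217,131],[0,0,-10.46],-0.05],[[365,-217,131],[0,0,-10.46],-0.05],[[365,-217,131],[0,0,-10.46],-0.05]], "squeeze": 25}}

```text
clock: 1.52
tcp_pos: [0.4125, -0.2723, 0.1389]
orientation: [0.001, 0.771, 0.637, 0.0]
wrist_force: [1.4, -1.2, 0.3]
finger_gap: 0.0449
grip_force: 0.0
```

```bash
python3 d.py SB:.06
```

```text
SB 0.06 shift [114.2  49.4  78.9] turn [ 0.    0.01 -5.06] tcp [ 0.4125 -0.2723  0.1389] gap 0.0449 t 1.52
```

Call:
{"method": "move_arm", "body": {"targets": [[[114,49,70],[0,0,-5.06],-0.05],[[114,49,70],[0,0,-5.06],-0.05],[[114,49,70],[0,0,-5.06],-0.05],[[114,49,70],[0,0,-5.06],-0.05],[[114,49,70],[0,0,-5.06],-0.05]]}}

```text
clock: 2.15
tcp_pos: [0.4819, -0.1709, 0.0689]
orientation: [-0.0, 0.425, 0.905, -0.0]
wrist_force: [-0.7, 0.1, 1.4]
finger_gap: 0.0448
grip_force: 0.0
```

Call:
{"method": "move_arm", "body": {"targets": [[[0,0,0],[0,0,0],-0.05],[[0,0,0],[0,0,0],-0.05]]}}

```text
clock: 2.4
tcp_pos: [0.4818, -0.1716, 0.0693]
orientation: [0.0, 0.428, 0.904, -0.0]
wrist_force: [0.8, 0.2, -0.6]
finger_gap: 0.0447
grip_force: 0.0
```

```bash
python3 d.py SB:.0015
```

```text
SB 0.0015 shift [ 1.1  1.9 67.8] turn [ 0.    0.   -0.04] tcp [ 0.4818 -0.1716  0.0693] gap 0.0447 t 2.4
```

Call:
{"method": "move_arm", "body": {"targets": [[[1,2,40],[0,0,0],-0.05],[[1,2,60],[0,0,0],-0.05],[[1,2,67.5],[0,0,0],-0.05],[[1,2,67.5],[0,0,0],0.2],[[1,2,67.5],[0,0,0],0.6]]}}

```text
clock: 3.02
tcp_pos: [0.4834, -0.1699, 0.0027]
orientation: [0.001, 0.428, 0.904, -0.0]
wrist_force: [-0.6, 0.4, 0.1]
finger_gap: 0.0266
grip_force: 24.7
```

Call:
{"method": "move_arm", "body": {"targets": [[[0,0,0],[0,0,0],0.6],[[0,0,0],[0,0,0],0.6],[[0,0,0],[0,0,0],0.6]]}}

```text
clock: 3.4
tcp_pos: [0.4832, -0.1698, 0.0023]
orientation: [0.001, 0.427, 0.904, -0.0]
wrist_force: [-0.9, 0.4, 4.3]
finger_gap: 0.0268
grip_force: 25.1
```

Call:
{"method": "move_arm", "body": {"targets": [[[0,0,-10],[0,0,0],0.6],[[0,0,-40],[0,0,0],0.6],[[0,0,-70],[0,0,0],0.6],[[0,0,-70],[0,0,0],0.6]]}}

```text
clock: 3.9
tcp_pos: [0.4845, -0.1704, 0.0744]
orientation: [0.003, 0.427, 0.904, -0.0]
wrist_force: [0.7, -0.4, -0.0]
finger_gap: 0.0266
grip_force: 24.7
```

```bash
python3 d.py fl:.06; python3 -c "
from h import *
print(env.get_state()['grip_force'])
p=shot('top','t1.png');q=shot('side')
a,b=p['pixels'],q['pixels']
u,v=map(int,proj(p,(.48,-.17,.07)));c=a[v-60:v+60,u-60:u+60]
u,v=map(int,proj(q,(.48,-.17,.07)));d=b[v-60:v+60,u-60:u+60]
cv2.imwrite('pics/g1.png',cv2.resize(np.hstack([c,d])[...,::-1],None,fx=3,fy=3))"
```

```text
fl 0.06 shift [331.3 299.   13.3] turn [-0.    0.03 -5.89] tcp [ 0.4845 -0.1704  0.0744] gap 0.0266 t 3.9
24.686594903469086
```

View pics/g1.png

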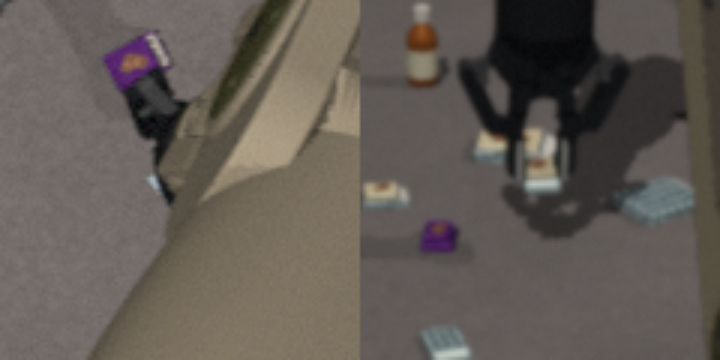

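The side view (right half) shows the block held level between the fingers at (541,165), clear of the bench.

Call:
{"method": "move_arm", "body": {"targets": [[[331,299,10],[0,0,-5.89],0.6],[[331,299,10],[0,0,-5.89],0.6],[[331,299,10],[0,0,-5.89],0.6],[[331,299,10],[0,0,-5.89],0.6],[[331,299,10],[0,0,-5.89],0.6]]}}

```text
clock: 4.62
tcp_pos: [0.4962, 0.1444, 0.0633]
orientation: [-0.001, -0.03, 1.0, -0.0]
wrist_force: [1.0, 0.1, 0.1]
finger_gap: 0.0266
grip_force: 24.7
```

```bash
python3 d.py fl:.06
```

```text
fl 0.06 shift [-17.  130.2   3.3] turn [-0.   -0.01 -0.48] tcp [0.4962 0.1444 0.0633] gap 0.0266 t 4.62
```

Call:
{"method": "move_arm", "body": {"targets": [[[-17,130,3],[0,0,-0.48],0.6],[[-17,130,3],[0,0,-0.48],0.6],[[-17,130,3],[0,0,-0.48],0.6],[[-17,130,3],[0,0,-0.48],0.6],[[-17,130,3],[0,0,-0.48],0.6]]}}

```text
clock: 5.25
tcp_pos: [0.5067, 0.2717, 0.061]
orientation: [-0.001, -0.068, 0.998, -0.0]
wrist_force: [0.4, 0.7, 0.4]
finger_gap: 0.0267
grip_force: 24.8
```

```bash
python3 d.py fl:.0145
```

```text
fl 0.0145 shift [ 0.8  3.9 46.5] turn [-0.   -0.01 -0.05] tcp [0.5067 0.2717 0.061 ] gap 0.0267 t 5.25
```

Call:
{"method": "move_arm", "body": {"targets": [[[1,4,10],[0,0,-0.05],0.6],[[1,4,25],[0,0,-0.05],0.6],[[1,4,36],[0,0,-0.05],0.6],[[1,4,40],[0,0,-0.05],0.6],[[1,4,43],[0,0,-0.05],0.6]]}}

```text
clock: 5.88
tcp_pos: [0.5057, 0.2771, 0.0182]
orientation: [-0.0, -0.073, 0.997, -0.0]
wrist_force: [0.3, 0.7, 0.2]
finger_gap: 0.0268
grip_force: 24.8
```

```bash
python3 d.py fl:.0145
```

```text
fl 0.0145 shift [ 0.6 -1.6  3.7] turn [-0.   -0.    0.01] tcp [0.5057 0.2771 0.0182] gap 0.0268 t 5.88
```

Call:
{"method": "move_arm", "body": {"targets": [[[0.5,-1.5,1.5],[0,0,0],0.6],[[0.5,-1.5,2.5],[0,0,0],0.6],[[0.5,-1.5,3.5],[0,0,0],0.6],[[0.5,-1.5,3.8],[0,0,0],0.6]]}}

```text
clock: 6.38
tcp_pos: [0.5056, 0.2757, 0.015]
orientation: [0.0, -0.073, 0.997, -0.0]
wrist_force: [-1.5, -0.6, -1.1]
finger_gap: 0.0268
grip_force: 24.8
```

Call:
{"method": "move_arm", "body": {"targets": [[[0,0,0.7],[0,0,0],0.6],[[0,0,0.7],[0,0,0],0.6],[[0,0,1],[0,0,0],0.6]]}}

```text
clock: 6.75
tcp_pos: [0.5056, 0.2757, 0.0144]
orientation: [0.0, -0.073, 0.997, 0.0]
wrist_force: [-1.5, -1.2, 6.6]
finger_gap: 0.0269
grip_force: 25.5
```

Contact (6.6 N upward). I'll release gently and rise.

Call:
{"method": "move_arm", "body": {"targets": [[[0,0,0.5],[0,0,0],0.25],[[0,0,0.3],[0,0,0],0.0],[[0,0,0],[0,0,0],0.0],[[0,0,-25],[0,0,0],0.0],[[0,0,-60],[0,0,0],0.0]]}}

```text
clock: 7.38
tcp_pos: [0.5044, 0.2752, 0.0732]
orientation: [-0.001, -0.073, 0.997, -0.0]
wrist_force: [0.1, 0.1, 0.0]
finger_gap: 0.0425
grip_force: 0.0
```

```bash
python3 d.py SA:.06
```

```text
SA 0.06 shift [ -77.8 -470.3   13.4] turn [ 0.   -0.02 -3.4 ] tcp [0.5044 0.2752 0.0732] gap 0.0425 t 7.38
```

Call:
{"method": "move_arm", "body": {"targets": [[[-78,-470,5],[0,0,-3.4],-0.05],[[-78,-470,5],[0,0,-3.4],-0.05],[[-78,-470,5],[0,0,-3.4],-0.05],[[-78,-470,5],[0,0,-3.4],-0.05],[[-78,-470,5],[0,0,-3.4],-0.05]]}}

```text
clock: 8.0
tcp_pos: [0.5977, -0.0101, 0.0708]
orientation: [0.0, -0.362, 0.932, -0.0]
wrist_force: [1.4, 0.5, 0.5]
finger_gap: 0.0451
grip_force: 0.0
```

```bash
python3 d.py SA:.06
python3 - <<'E'
from seg import *
p=shot('top')
print(seg(p,(131,203),.019,r=16))
E
```

```text
SA 0.06 shift [  75.1 -159.8   10.8] turn [-0.    0.    0.01] tcp [ 0.5977 -0.0101  0.0708] gap 0.0451 t 8.0
(array([0.50521473, 0.28052675]), np.float64(2.0926274040280917), [np.float64(64.95057161865743), np.float64(53.09827531084093)], np.float64(14.733917813105894))
```

Call:
{"method": "move_arm", "body": {"targets": [[[75,-160,8],[0,0,0],-0.05],[[75,-160,8],[0,0,0],-0.05],[[75,-160,8],[0,0,0],-0.05],[[75,-160,8],[0,0,0],-0.05],[[75,-160,8],[0,0,0],-0.05]]}}

```text
clock: 8.68
tcp_pos: [0.6491, -0.1764, 0.0622]
orientation: [-0.0, -0.362, 0.932, 0.001]
wrist_force: [0.9, 0.4, 0.6]
finger_gap: 0.0446
grip_force: 0.0
```

```bash
python3 d.py SA:.0022
python3 - <<'E'
from h import *
p=shot('top'); c=p['pixels'][115:240,95:220]; cv2.imwrite('pics/tr1.png',cv2.resize(c[...,::-1],None,fx=4,fy=4))
E
```

```text
SA 0.0022 shift [ 0.7 -2.5 60. ] turn [ 0.01 -0.   -0.  ] tcp [ 0.6491 -0.1764  0.0622] gap 0.0446 t 8.68
```

View pics/tr1.png

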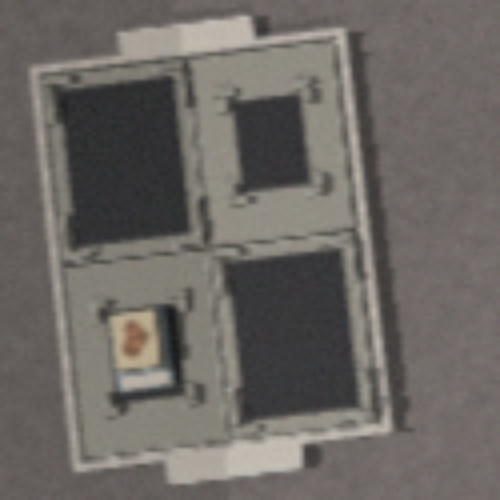

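The small block lies in the front-left pocket, crop (143,350), wax up with its white label at the front (145,378). Next, the second small block.

Call:
{"method": "move_arm", "body": {"targets": [[[0.7,-2.3,35],[0,0,0],-0.05],[[0.7,-2.3,53],[0,0,0],-0.05],[[0.7,-2.3,60],[0,0,0],-0.05],[[0.7,-2.3,60],[0,0,0],0.2],[[0.7,-2.3,60],[0,0,0],0.6]]}}

```text
clock: 9.35
tcp_pos: [0.6515, -0.1791, 0.0039]
orientation: [0.001, -0.362, 0.932, -0.001]
wrist_force: [0.6, -0.4, 0.6]
finger_gap: 0.0267
grip_force: 25.0
```

Call:
{"method": "move_arm", "body": {"targets": [[[0,0,0],[0,0,0],0.6],[[0,0,0],[0,0,0],0.6]]}}

```text
clock: 9.6
tcp_pos: [0.6512, -0.1794, 0.0035]
orientation: [0.0, -0.362, 0.932, -0.0]
wrist_force: [-1.1, 0.8, 2.6]
finger_gap: 0.0268
grip_force: 25.2
```

Call:
{"method": "move_arm", "body": {"targets": [[[0,0,-10],[0,0,0],0.6],[[0,0,-40],[0,0,0],0.6],[[0,0,-65],[0,0,0],0.6],[[0,0,-65],[0,0,0],0.6]]}}

```text
clock: 10.1
tcp_pos: [0.6527, -0.1799, 0.071]
orientation: [0.002, -0.362, 0.932, -0.002]
wrist_force: [0.4, 0.1, -0.9]
finger_gap: 0.0268
grip_force: 25.0
```

```bash
python3 d.py rr:.06
```

```text
rr 0.06 shift [-238.8  316.8   10. ] turn [-0.02  0.02  3.41] tcp [ 0.6527 -0.1799  0.071 ] gap 0.0268 t 10.1
```

Call:
{"method": "move_arm", "body": {"targets": [[[-239,317,8],[0,0,3.41],0.6],[[-239,317,8],[0,0,3.41],0.6],[[-239,317,8],[0,0,3.41],0.6],[[-239,317,8],[0,0,3.41],0.6],[[-239,317,8],[0,0,3.41],0.6]]}}

```text
clock: 10.72
tcp_pos: [0.6207, 0.1311, 0.0606]
orientation: [-0.001, -0.072, 0.997, -0.0]
wrist_force: [1.1, 0.7, -1.9]
finger_gap: 0.027
grip_force: 25.0
```

```bash
python3 d.py rr:.06
```

```text
rr 0.06 shift [-6.8 83.8  0.6] turn [-0.   -0.01 -0.  ] tcp [0.6207 0.1311 0.0606] gap 0.027 t 10.72
```

Call:
{"method": "move_arm", "body": {"targets": [[[-7,84,0],[0,0,0],0.6],[[-7,84,0],[0,0,0],0.6],[[-7,84,0],[0,0,0],0.6],[[-7,84,0],[0,0,0],0.6]]}}

```text
clock: 11.22
tcp_pos: [0.6164, 0.212, 0.061]
orientation: [-0.0, -0.072, 0.997, -0.0]
wrist_force: [-0.0, -0.2, -1.2]
finger_gap: 0.0267
grip_force: 25.0
```

```bash
python3 d.py rr:.0155
```

```text
rr 0.0155 shift [ 0.5  3.1 45.5] turn [-0.   -0.   -0.01] tcp [0.6164 0.212  0.061 ] gap 0.0267 t 11.22
```

Call:
{"method": "move_arm", "body": {"targets": [[[0,2,10],[0,0,0],0.6],[[0,2,25],[0,0,0],0.6],[[0,2,35],[0,0,0],0.6],[[0,2,40],[0,0,0],0.6],[[0,2,42.5],[0,0,0],0.6]]}}

```text
clock: 11.85
tcp_pos: [0.6159, 0.2153, 0.0184]
orientation: [-0.0, -0.072, 0.997, -0.0]
wrist_force: [0.6, 0.5, 0.0]
finger_gap: 0.0268
grip_force: 25.0
```

Call:
{"method": "move_arm", "body": {"targets": [[[0,0,1],[0,0,0],0.6],[[0,0,2],[0,0,0],0.6],[[0,0,2.5],[0,0,0],0.6],[[0,0,2.5],[0,0,0],0.6]]}}

```text
clock: 12.35
tcp_pos: [0.6162, 0.2155, 0.0167]
orientation: [0.0, -0.073, 0.997, -0.0]
wrist_force: [-0.4, -0.8, -0.6]
finger_gap: 0.0267
grip_force: 25.0
```

```bash
python3 d.py rr:.0155
```

```text
rr 0.0155 shift [ 0.9 -0.4  1.2] turn [-0.  0.  0.] tcp [0.6162 0.2155 0.0167] gap 0.0267 t 12.35
```

Call:
{"method": "move_arm", "body": {"targets": [[[0.5,0,0.6],[0,0,0],0.6],[[0.5,0,1.2],[0,0,0],0.6],[[0.5,0,1.5],[0,0,0],0.6],[[0.5,0,1.5],[0,0,0],0.6]]}}

```text
clock: 12.85
tcp_pos: [0.6156, 0.2154, 0.0155]
orientation: [0.0, -0.072, 0.997, -0.0]
wrist_force: [-1.9, -0.9, 5.2]
finger_gap: 0.027
grip_force: 25.6
```

Call:
{"method": "move_arm", "body": {"targets": [[[0,0,0],[0,0,0],0.25],[[0,0,0],[0,0,0],0.0],[[0,0,0],[0,0,0],0.0],[[0,0,-25],[0,0,0],0.0],[[0,0,-60],[0,0,0],0.0]]}}

```text
clock: 13.48
tcp_pos: [0.6145, 0.2151, 0.0741]
orientation: [-0.002, -0.072, 0.997, -0.0]
wrist_force: [0.8, -0.4, -0.7]
finger_gap: 0.0428
grip_force: 0.0
```

```bash
python3 d.py LA:.06
```

```text
LA 0.06 shift [  20.3 -253.5   14.2] turn [-0.01 -0.02  4.48] tcp [0.6145 0.2151 0.0741] gap 0.0428 t 13.47
```

Call:
{"method": "move_arm", "body": {"targets": [[[20,-253,5],[0,0,4.48],-0.55],[[20,-253,5],[0,0,4.48],-0.55],[[20,-253,5],[0,0,4.48],-0.55],[[20,-253,5],[0,0,4.48],-0.55],[[20,-253,5],[0,0,4.48],-0.55]]}}

```text
clock: 14.1
tcp_pos: [0.6328, -0.0426, 0.0698]
orientation: [0.0, 0.317, 0.948, -0.0]
wrist_force: [-0.1, -0.3, 0.1]
finger_gap: 0.0664
grip_force: 0.0
```

Call:
{"method": "move_arm", "body": {"targets": [[[0,0,0],[0,0,0],-0.55],[[0,0,0],[0,0,0],-0.55]]}}

```text
clock: 14.35
tcp_pos: [0.6322, -0.0364, 0.0699]
orientation: [-0.0, 0.312, 0.95, 0.0]
wrist_force: [0.2, -0.3, 0.0]
finger_gap: 0.0664
grip_force: 0.0
```

```bash
python3 d.py LA:.0005
python3 - <<'E'
from h import *
p=shot('top'); c=p['pixels'][115:240,95:220]; cv2.imwrite('pics/tr2.png',cv2.resize(c[...,::-1],None,fx=4,fy=4))
E
```

```text
LA 0.0005 shift [-0.4 -2.6 69.4] turn [-0.   -0.    0.02] tcp [ 0.6322 -0.0364  0.0699] gap 0.0664 t 14.35
```

View pics/tr2.png

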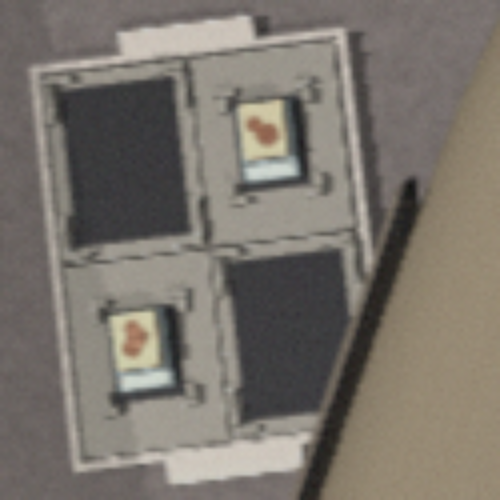

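Both small blocks sit in the small pockets, crop (268,140) and (143,350), labels to the front. Now the first large block.

Call:
{"method": "move_arm", "body": {"targets": [[[-0.4,-2.3,40],[0,0,0],-0.55],[[-0.4,-2.3,60],[0,0,0],-0.55],[[-0.4,-2.3,68],[0,0,0],-0.55],[[-0.4,-2.3,69],[0,0,0],-0.4],[[-0.4,-2.3,69.5],[0,0,0],0]], "squeeze": 30}}

```text
clock: 15.02
tcp_pos: [0.6324, -0.0397, 0.0017]
orientation: [0.001, 0.313, 0.95, 0.0]
wrist_force: [-0.3, 0.1, -0.8]
finger_gap: 0.0506
grip_force: 31.3
```

Call:
{"method": "move_arm", "body": {"targets": [[[0,0,0],[0,0,0],0],[[0,0,0],[0,0,0],0],[[0,0,0],[0,0,0],0]]}}

```text
clock: 15.4
tcp_pos: [0.6324, -0.0399, 0.0016]
orientation: [0.001, 0.313, 0.95, 0.0]
wrist_force: [-0.1, 2.2, 5.7]
finger_gap: 0.0506
grip_force: 31.9
```

Call:
{"method": "move_arm", "body": {"targets": [[[0,0,-8],[0,0,0],0],[[0,0,-25],[0,0,0],0],[[0,0,-50],[0,0,0],0],[[0,0,-65],[0,0,0],0],[[0,0,-65],[0,0,0],0]]}}

```text
clock: 16.02
tcp_pos: [0.6326, -0.0403, 0.0674]
orientation: [0.002, 0.313, 0.95, 0.0]
wrist_force: [-0.2, 0.2, -0.2]
finger_gap: 0.0509
grip_force: 31.4
```

```bash
python3 d.py rl:.06
python3 - <<'E'
from h import *
q=shot('side');u,v=map(int,proj(q,(.631,-.039,.06)));d=q['pixels'][v-60:v+60,u-70:u+70]
cv2.imwrite('pics/g3.png',cv2.resize(d[...,::-1],None,fx=4,fy=4))
E
```

```text
rl 0.06 shift [220.1 249.7   7. ] turn [ 0.    0.02 -4.48] tcp [ 0.6326 -0.0403  0.0674] gap 0.0509 t 16.02
```

View pics/g3.png

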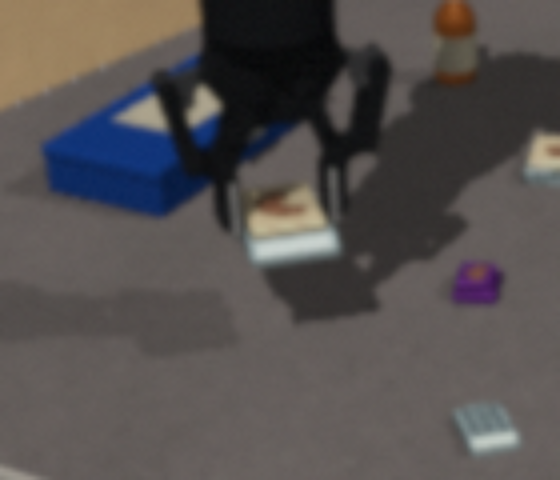

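The large block is held level at crop (290,225). On to the rear-left large pocket.

Call:
{"method": "move_arm", "body": {"targets": [[[220,250,5],[0,0,-4.48],0],[[220,250,5],[0,0,-4.48],0],[[220,250,5],[0,0,-4.48],0],[[220,250,5],[0,0,-4.48],0],[[220,250,5],[0,0,-4.48],0]]}}

```text
clock: 16.7
tcp_pos: [0.6038, 0.273, 0.0594]
orientation: [-0.001, -0.073, 0.997, -0.0]
wrist_force: [1.2, 0.0, -0.6]
finger_gap: 0.051
grip_force: 31.4
```

```bash
python3 d.py rl:.06
```

```text
rl 0.06 shift [-3.1 18.1 -0.6] turn [-0.   -0.01  0.01] tcp [0.6038 0.273  0.0594] gap 0.051 t 16.7
```

Call:
{"method": "move_arm", "body": {"targets": [[[-3,18,-0.5],[0,0,0],0],[[-3,18,-0.5],[0,0,0],0],[[-3,18,-0.5],[0,0,0],0],[[-3,18,-0.5],[0,0,0],0]]}}

```text
clock: 17.2
tcp_pos: [0.6056, 0.2876, 0.0612]
orientation: [-0.0, -0.071, 0.997, -0.0]
wrist_force: [1.1, -0.4, -0.6]
finger_gap: 0.0504
grip_force: 31.5
```

```bash
python3 d.py rl:.0135
```

```text
rl 0.0135 shift [ 0.9  3.8 47.7] turn [-0.   -0.   -0.01] tcp [0.6056 0.2876 0.0612] gap 0.0504 t 17.2
```

Call:
{"method": "move_arm", "body": {"targets": [[[-1,2.5,10],[0,0,0],0],[[-1,2.5,25],[0,0,0],0],[[-1,2.5,36],[0,0,0],0],[[-1,2.5,42],[0,0,0],0],[[-1,2.5,44],[0,0,0],0]]}}

```text
clock: 17.82
tcp_pos: [0.6055, 0.2922, 0.0165]
orientation: [-0.001, -0.073, 0.997, -0.0]
wrist_force: [-0.3, 0.2, -1.2]
finger_gap: 0.051
grip_force: 31.5
```

Call:
{"method": "move_arm", "body": {"targets": [[[0,0,0.8],[0,0,0],0],[[0,0,1.6],[0,0,0],0],[[0,0,2],[0,0,0],0],[[0,0,2],[0,0,0],0]]}}

```text
clock: 18.32
tcp_pos: [0.606, 0.2923, 0.0155]
orientation: [0.0, -0.072, 0.997, -0.0]
wrist_force: [0.2, -0.0, -1.2]
finger_gap: 0.0509
grip_force: 31.5
```

```bash
python3 d.py rl:.0135
```

```text
rl 0.0135 shift [ 1.9 -0.7  2. ] turn [-0.  0.  0.] tcp [0.606  0.2923 0.0155] gap 0.0509 t 18.32
```

Call:
{"method": "move_arm", "body": {"targets": [[[0,0,0.8],[0,0,0],0],[[0,0,1.5],[0,0,0],0],[[0,0,2],[0,0,0],0],[[0,0,2],[0,0,0],0]]}}

```text
clock: 18.82
tcp_pos: [0.6059, 0.2923, 0.0137]
orientation: [0.0, -0.072, 0.997, -0.0]
wrist_force: [-1.5, -1.3, 3.7]
finger_gap: 0.0508
grip_force: 31.9
```

Call:
{"method": "move_arm", "body": {"targets": [[[0,0,0.3],[0,0,0],-0.3],[[0,0,0],[0,0,0],-0.5],[[0,0,0],[0,0,0],-0.5],[[0,0,-25],[0,0,0],-0.5],[[0,0,-65],[0,0,0],-0.5]]}}

```text
clock: 19.45
tcp_pos: [0.6045, 0.2917, 0.077]
orientation: [-0.002, -0.072, 0.997, -0.001]
wrist_force: [-0.2, -0.5, 0.0]
finger_gap: 0.0642
grip_force: 0.0
```

```bash
python3 d.py LB:.07
```

```text
LB 0.07 shift [  83.3 -617.1    7.8] turn [-0.   -0.02 -1.68] tcp [0.6045 0.2917 0.077 ] gap 0.0642 t 19.45
```

Call:
{"method": "move_arm", "body": {"targets": [[[83,-617,5],[0,0,-1.68],-0.55],[[83,-617,5],[0,0,-1.68],-0.55],[[83,-617,5],[0,0,-1.68],-0.55],[[83,-617,5],[0,0,-1.68],-0.55],[[83,-617,5],[0,0,-1.68],-0.55]]}}

```text
clock: 20.08
tcp_pos: [0.6095, -0.0212, 0.0759]
orientation: [0.0, -0.218, 0.976, -0.0]
wrist_force: [1.1, 0.6, -0.5]
finger_gap: 0.0664
grip_force: 0.0
```

```bash
python3 d.py LB:.07
```

```text
LB 0.07 shift [ 130.  -281.2    6. ] turn [-0.  0.  0.] tcp [ 0.6095 -0.0212  0.0759] gap 0.0664 t 20.07
```

Call:
{"method": "move_arm", "body": {"targets": [[[130,-281,4],[0,0,0],-0.55],[[130,-281,4],[0,0,0],-0.55],[[130,-281,4],[0,0,0],-0.55],[[130,-281,4],[0,0,0],-0.55],[[130,-281,4],[0,0,0],-0.55]]}}

```text
clock: 20.7
tcp_pos: [0.6108, -0.3311, 0.0719]
orientation: [0.0, -0.217, 0.976, -0.0]
wrist_force: [0.7, 0.0, -0.5]
finger_gap: 0.0663
grip_force: 0.0
```

Call:
{"method": "move_arm", "body": {"targets": [[[0,0,0],[0,0,0],-0.55],[[0,0,0],[0,0,0],-0.55]]}}

```text
clock: 20.95
tcp_pos: [0.6105, -0.3287, 0.0713]
orientation: [-0.0, -0.217, 0.976, 0.001]
wrist_force: [-0.5, -0.3, 0.4]
finger_gap: 0.0662
grip_force: 0.0
```

```bash
python3 d.py LB:.001
python3 - <<'E'
from h import *
p=shot('top'); c=p['pixels'][115:240,95:220]; cv2.imwrite('pics/tr3.png',cv2.resize(c[...,::-1],None,fx=4,fy=4))
E
```

```text
LB 0.001 shift [ 0.3 -2.5 70.3] turn [ 0.01 -0.   -0.  ] tcp [ 0.6105 -0.3287  0.0713] gap 0.0662 t 20.95
```

View pics/tr3.png

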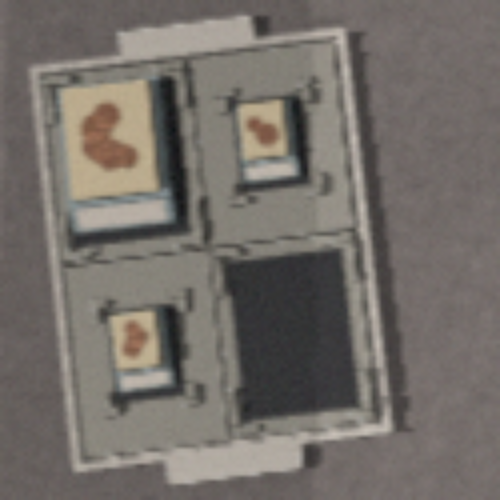

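The large block is flat in the rear-left pocket, crop (118,150), label at the front (122,210). Now the last block.

Call:
{"method": "move_arm", "body": {"targets": [[[0.3,-2.3,40],[0,0,0],-0.55],[[0.3,-2.3,60],[0,0,0],-0.55],[[0.3,-2.3,69],[0,0,0],-0.55],[[0.3,-2.3,70.5],[0,0,0],-0.4],[[0.3,-2.3,70.5],[0,0,0],0]], "squeeze": 30}}

```text
clock: 21.62
tcp_pos: [0.6127, -0.331, 0.0028]
orientation: [0.001, -0.218, 0.976, -0.001]
wrist_force: [1.2, 0.3, 0.2]
finger_gap: 0.0507
grip_force: 31.2
```

Call:
{"method": "move_arm", "body": {"targets": [[[0,0,0],[0,0,0],0],[[0,0,0],[0,0,0],0],[[0,0,0],[0,0,0],0]]}}

```text
clock: 22.0
tcp_pos: [0.6123, -0.3314, 0.0023]
orientation: [0.001, -0.217, 0.976, -0.001]
wrist_force: [0.5, 0.8, 4.1]
finger_gap: 0.0511
grip_force: 31.7
```

Call:
{"method": "move_arm", "body": {"targets": [[[0,0,-8],[0,0,0],0],[[0,0,-25],[0,0,0],0],[[0,0,-50],[0,0,0],0],[[0,0,-65],[0,0,0],0],[[0,0,-65],[0,0,0],0]]}}

```text
clock: 22.62
tcp_pos: [0.6128, -0.3319, 0.0686]
orientation: [0.001, -0.217, 0.976, -0.001]
wrist_force: [-0.6, 0.0, -1.0]
finger_gap: 0.0504
grip_force: 31.4
```

```bash
python3 d.py fr:.06
```

```text
fr 0.06 shift [-139.1  524.2    7. ] turn [-0.02  0.01  1.68] tcp [ 0.6128 -0.3319  0.0686] gap 0.0504 t 22.62
```

Call:
{"method": "move_arm", "body": {"targets": [[[-139,524,5],[0,0,1.68],0],[[-139,524,5],[0,0,1.68],0],[[-139,524,5],[0,0,1.68],0],[[-139,524,5],[0,0,1.68],0],[[-139,524,5],[0,0,1.68],0]]}}

```text
clock: 23.25
tcp_pos: [0.5549, -0.0217, 0.0626]
orientation: [-0.0, -0.072, 0.997, 0.0]
wrist_force: [-0.0, -0.4, -0.3]
finger_gap: 0.0506
grip_force: 31.5
```

```bash
python3 d.py fr:.06
```

```text
fr 0.06 shift [  6.  226.7   2.7] turn [ 0.   -0.01 -0.  ] tcp [ 0.5549 -0.0217  0.0626] gap 0.0506 t 23.25
```

Call:
{"method": "move_arm", "body": {"targets": [[[6,226,2],[0,0,0],0],[[6,226,2],[0,0,0],0],[[6,226,2],[0,0,0],0],[[6,226,2],[0,0,0],0],[[6,226,2],[0,0,0],0]]}}

```text
clock: 23.88
tcp_pos: [0.5159, 0.2017, 0.0606]
orientation: [-0.001, -0.075, 0.997, -0.0]
wrist_force: [0.2, -0.3, -0.9]
finger_gap: 0.0506
grip_force: 31.5
```

Call:
{"method": "move_arm", "body": {"targets": [[[0,0,0],[0,0,0],0],[[0,0,0],[0,0,0],0]]}}

```text
clock: 24.12
tcp_pos: [0.5176, 0.198, 0.0611]
orientation: [-0.0, -0.072, 0.997, -0.0]
wrist_force: [-0.7, -0.6, 0.1]
finger_gap: 0.0506
grip_force: 31.5
```

```bash
python3 d.py fr:.0145
```

```text
fr 0.0145 shift [ 0.7  3.9 46.6] turn [-0.   -0.   -0.01] tcp [0.5176 0.198  0.0611] gap 0.0506 t 24.12
```

Call:
{"method": "move_arm", "body": {"targets": [[[-0.3,3.5,10],[0,0,0],0],[[-0.3,3.5,25],[0,0,0],0],[[-0.3,3.5,36],[0,0,0],0],[[-0.3,3.5,42],[0,0,0],0],[[-0.3,3.5,44],[0,0,0],0]]}}

```text
clock: 24.75
tcp_pos: [0.5169, 0.2026, 0.0167]
orientation: [-0.0, -0.072, 0.997, -0.0]
wrist_force: [0.8, 0.1, -0.2]
finger_gap: 0.0506
grip_force: 31.5
```

Call:
{"method": "move_arm", "body": {"targets": [[[0,0,0.8],[0,0,0],0],[[0,0,1.6],[0,0,0],0],[[0,0,2],[0,0,0],0],[[0,0,2],[0,0,0],0]]}}

```text
clock: 25.25
tcp_pos: [0.5174, 0.2027, 0.0156]
orientation: [0.0, -0.073, 0.997, -0.0]
wrist_force: [-0.3, -0.2, 0.0]
finger_gap: 0.0509
grip_force: 31.5
```

```bash
python3 d.py fr:.0143
```

```text
fr 0.0143 shift [ 1.2 -0.8  1.3] turn [-0.  0.  0.] tcp [0.5174 0.2027 0.0156] gap 0.0509 t 25.25
```

Call:
{"method": "move_arm", "body": {"targets": [[[0,-0.5,0.6],[0,0,0],0],[[0,-0.5,1.2],[0,0,0],0],[[0,-0.5,1.4],[0,0,0],0],[[0,-0.5,1.4],[0,0,0],0]]}}

```text
clock: 25.75
tcp_pos: [0.5174, 0.2021, 0.0142]
orientation: [0.0, -0.072, 0.997, -0.0]
wrist_force: [-1.0, 0.1, 3.7]
finger_gap: 0.0509
grip_force: 31.8
```

Call:
{"method": "move_arm", "body": {"targets": [[[0,0,0.3],[0,0,0],-0.3],[[0,0,0],[0,0,0],-0.5],[[0,0,0],[0,0,0],-0.5],[[0,0,-25],[0,0,0],-0.5],[[0,0,-65],[0,0,0],-0.5]]}}

```text
clock: 26.38
tcp_pos: [0.5159, 0.2018, 0.0782]
orientation: [-0.002, -0.072, 0.997, -0.0]
wrist_force: [0.2, -0.0, -0.3]
finger_gap: 0.064
grip_force: 0.0
```

Call:
{"method": "move_arm", "body": {"targets": [[[0,-60,-30],[0,0,0],-0.5],[[0,-120,-40],[0,0,0],-0.5],[[0,-180,-50],[0,0,0],-0.5],[[0,-240,-50],[0,0,0],-0.5],[[0,-280,-50],[0,0,0],-0.5]]}}

```text
clock: 27.0
tcp_pos: [0.5582, -0.0777, 0.1294]
orientation: [0.001, -0.071, 0.997, -0.0]
wrist_force: [0.9, 0.5, -0.5]
finger_gap: 0.0641
grip_force: 0.0
```

Call:
{"method": "move_arm", "body": {"targets": [[[0,0,0],[0,0,0],-0.5],[[0,0,0],[0,0,0],-0.5]]}}

```text
clock: 27.25
tcp_pos: [0.5574, -0.0746, 0.1288]
orientation: [-0.0, -0.072, 0.997, 0.0]
wrist_force: [-0.7, -0.1, -0.4]
finger_gap: 0.0642
grip_force: 0.0
```

Run:
```python
from d import *
p=shot('top');k=4
b=cv2.resize(p['pixels'][...,::-1],None,fx=k,fy=k,interpolation=cv2.INTER_CUBIC).copy(); raw=b.copy()
for n in ('rl','rr','fl','fr'):
    x,y,a=T[n]; L=n in('rl','fr'); l,w,h=(.075,.052,.022) if L else (.04,.028,.019)
    c,s=np.cos(np.radians(a)),np.sin(np.radians(a))
    P=np.array([proj(p,(x+c*i*l/2-s*j*w/2,y+s*i*l/2+c*j*w/2,h)) for i,j in((1,1),(1,-1),(-1,-1),(-1,1))])
    cv2.polylines(b,[(P*k+k/2).astype(int)],True,(0,255,0),1)
s=np.s_[120*k:235*k,100*k:200*k]
o=np.hstack([raw[s],b[s]]);cv2.imwrite('pics/fin.png',cv2.resize(o,None,fx=.99,fy=.99)) 
cv2.imwrite('pics/fside.png',cv2.resize(shot('side')['pixels'][215:310,90:330][...,::-1],None,fx=3.3,fy=3.3,interpolation=cv2.INTER_CUBIC))
print(env.get_state()['tcp_pos'])
```

```text
[ 0.55746508 -0.07371402  0.12889069]
```

View pics/fin.png

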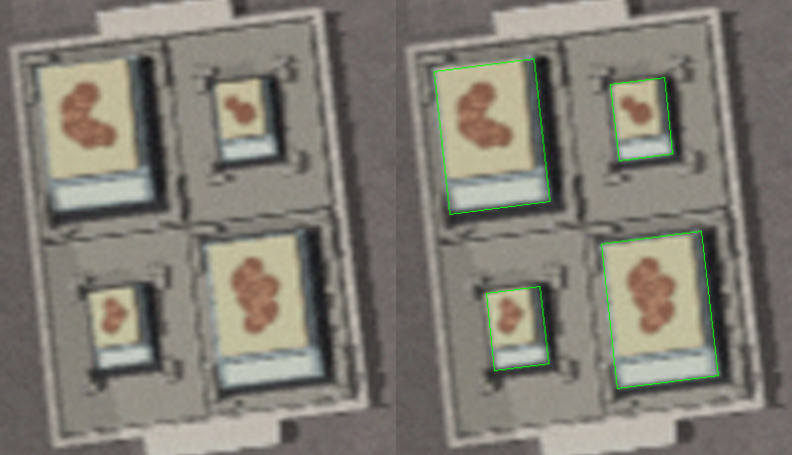

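View pics/fside.png

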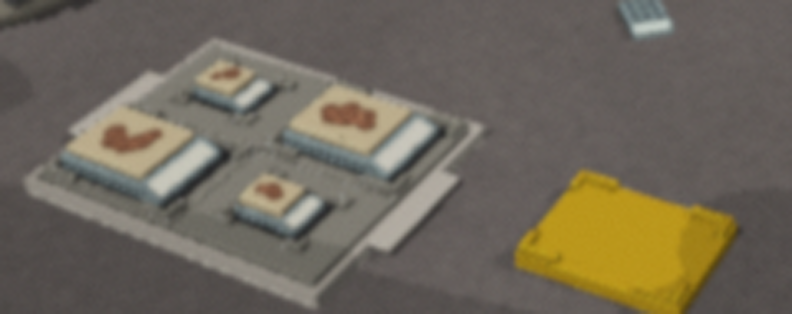

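The four blocks match the expected outlines within about 2 mm. They lie flat, wax up, with labels to the front, and the side view agrees. The arm is clear of everything.

```bash
python3 -c "
from workcell import env
print(env.hand_in())"
```

```text
the job is handed in; nothing more can be done
None
```

All four wax blocks are in pockets of their own size, flat, wax up and label end to the front; the empty cassettes, purple block and yellow plate were left alone, and the job was handed in at about 27 s of robot time.

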